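Rock a seized key out of its hub block

ROBOT

A 6-joint arm with a two-finger parallel gripper is mounted at the origin on the work surface. World frame = base frame: x ahead of the robot, y to its left, z up, the work surface at z = 0. Lengths are in m, angles in degrees, forces in N, time in s.
With the tool pointing down it reaches from about 0.4 to 0.825 m from the base axis. Payload 7 kg.
Tool frame: the origin (TCP) lies at the centre of the arm's flange, where the gripper is bolted on; the fingertips stand 178 mm ahead of it and the grasp point (between the pads) lies 159 mm ahead of it (ctrl.hold_point_z is the distance from the TCP to the grasp point, in m); z points along the fingers, y is the line along which they close (so a half turn about z gives the same grasp; the last joint's range is limited). The gripper opens to 88 mm and grips with 3 to 60 N. Pads are 19 mm wide; open, the fingers measure 130 mm over their backs; the gripper's body (78 mm by 193 mm) begins 47 mm behind the grasp point.
Start: joints at [-59.868, 20.546, 0.682, 0, -70.136, -16.507], TCP at [0.159, -0.656, 0.405] pointing down, gripper open.
Joint ranges: [-176.03, 176.03], [-82.01, 121.73], [-58.28, 71.71], [-173.87, 95.51], [-174.79, -0.11], [-173.66, 173.66]. Speed limits (degrees/s): [136.94, 136.94, 172.46, 180, 180, 180].

INTERFACE

Orientations are given as [roll, pitch, yaw] about the fixed x, y, z axes, in that order (R = Rz(yaw) Ry(pitch) Rx(roll)).
In Python, from plant import ctrl gives the robot as it stands.
- The arm moves only by the shell command python3 -m inch 'ROWS'. ROWS is JSON, one flat list of numbers, 7 for each row, row after row: the closure, from 0 (fully open) to 1 (shut), then the shift along the tool's x, y, z in mm, then the turn, a rotation vector about the tool's x, y, z in degrees. In form: [hand, x, y, z, wx, wy, wz, hand, x, y, z, wx, wy, wz, ...]. A call has 1 to 5 rows; each row is the pose to reach, as a shift and turn from the pose commanded when the call began, along the tool's axes at that moment; what a row does not reach only later rows make up. A row lasts 1/10 s, in which the tool goes at most 50 mm and 8.59 degrees, less where a joint would pass 70% of its speed; a pose out of reach is approached as far as the arm can. A call with a gripper value outside its range is refused whole. The fingers move at their own pace and stop on an object; the grip force is fixed at half the most. Time passes only in rows, so rows that repeat a pose let the fingers close. It gives the time, the measured TCP pose, the force, the opening and the grip force at its end, in the units of the state.
- ctrl.get_obs(): the state, without advancing time (a new reading comes with each control period).
- ctrl.snapshot(name): name is "side" or "top"; returns a dict with "frame" (400x640x3 uint8, red, green, blue), "K" (3x3 intrinsics, pixels), "R" (3x3) and "t" (3): a world point X has camera coordinates R X + t. Camera axes: x right, y down, z forward; pixel columns grow to the right and rows downward; lengths in m; the calibration is good to about 2 mm. A picture is of the moment at which its call begins. There is no depth.
- ctrl.close_job(): hands the job in; it is judged then, once.
Trained networks look in a picture, given as the dict that the camera call returned (one of the last four; its "shot" number tells which), for a name from the list of things; names that differ only in an ending like _2 or _b are one class to them, and where a whole thing is asked for, a point or a joint stands for the part that bears it (a point fixed in the world has none). Each returns a list of dicts, best first, with "p" (0 to 1); they miss things now and then, are a little off and sometimes report something else, mostly with a low value. They report only what shows in the picture. A call takes as long as a camera call. They do not tell look-alikes from the thing itself.
- ctrl.recognise(picture, thing): "location" ([x, y, z] in m, in world coordinates, good to about 4 mm: the middle of the surface that is visible of it).
- ctrl.trace(picture, thing): "pixels" (400x640 bool, what is visible of it).
- ctrl.mark_of(picture, thing): "location" ([x, y, z] in m, in world coordinates, good to about 4 mm: a listed point, or the origin of a listed thing).
The state is a dict: "clock": time; "joint_pos": joint angles; "qvel": joint speeds; "tau": joint torques, N m; "tool_pos": TCP position; "orientation": TCP orientation; "force": force on the tool from outside, world axes, zero at the start; "moment": the same for the moment, N m; "opening": finger opening in m; "gripper_force": force on a finger pad.
Only numpy, scipy, OpenCV 4.12 (cv2) and the standard library are available. Lean on these libraries where they do the work, as an engineer would, in place of code of your own. Each camera call takes 0.05 s, during which the arm holds its last target. There are 200 camera calls.

TASK

The flat steel key is seized upright in the slot of the loose iron hub block. Free it by rocking it from side to side along the slot while easing it up - a straight pull would only lift the block, which must stay standing on the bench where it is, neither lifted nor tipped nor dragged off - then put the key down inside the shallow copper cup holder without dropping it and let go. Leave the cup holder and the other things where they are.

Things in the scene. Friction and masses are not known exactly. Their poses are not given: they have to be found in the camera images.
- key_mid (a point): Centre of the flat steel key: a plate 16 mm thick (x) and 90 mm tall (z, up), standing in the block's slot. The point is 45 mm above its foot, 45 mm below its top. Lower half: blade 36 mm wide (y, along the slot); upper half: head 30 mm wide. Mass 0.3 to 0.45 kg. At the start the foot is 24 to 34 mm below the block's top, the head's top 56 to 66 mm above it.
- key_head (a point): On the key, centre of its head (30 mm wide, 45 mm tall), 67.5 mm above its foot and 22.5 mm below its top: the place to grip, across the 16 mm thickness. Steel, friction about 0.6. The key is rocked about the slot's x axis at about the shoes' level, up to 0.25 rad each way (about 0.8 N m). While one edge slips up and the other down, a pull up costs almost nothing: a swing of A rad can gain up to 18 mm x A.
- block_slot (a point): Loose dark iron block, 76 mm (x) by 120 mm (y) by 48 mm tall, 2.8 kg, standing free on the bench (bench top z = 0). The point is the centre of the slot's mouth on its top face; z up, y along the slot. The slot is 19 mm wide (x), 52 mm long (y), 40 mm deep. The key's foot must come above this face to be out.
- shoes (a point): In the block, 10 mm below the slot's mouth: mean level of two sprung round shoes hidden in the slot's ends, giving up to 4 mm. Each sits 6 to 14 mm below the mouth, unlike and unmeasured. Each holds an edge of the key by 17 to 25 N of friction, so a straight pull takes 35 to 50 N, more than the block's weight. With its foot above both shoes the key is free, to be felt by an easy pull.
- cup_floor (a point): Shallow round copper cup holder, outside radius 60 mm, 28 mm tall, wall 4 mm, open at the top, 0.9 kg, loose on the bench. The point is the centre of its inner floor, 6 mm above the bench; the floor is about 104 mm across, the rim 22 mm above it.
- canister_mid (a point): Bystander: screw-top brass canister, radius 32 mm, 78 mm tall; its centre.
- gear_mid (a point): Bystander: iron bevel gear lying flat, radius 35 mm, 28 mm tall; its centre.
- awl_mid (a point): Bystander: black horn-handled awl lying down, 142 mm long along its x axis, 22 mm thick; the point is where the handle (78 mm to -x) meets the steel (64 mm to +x), 11 mm above the bench.
- clamp_screw_mid (a point): Bystander: nickel-plated clamp screw standing on its 30 mm foot, 65 mm tall, with a 50 mm cross-bar on top; its centre.
Mind the look-alikes: they are no part of the job. There is more than one size of the part that bears cup_floor; the job needs the largest.

How it is judged:
By the outcome, as a careful person would: the job done as asked, in the order asked, and still so for the second after the job is handed in, with the robot touching nothing.
It also fails if it takes over 64 s, if anything falls off the work surface, if the arm or the gripper's body presses on something with over 40 N, if the wrist force passes 120 N, or if a joint passes its speed limit or range.

## Working session

There is one attempt and no reset: what is moved stays moved. The work goes in short steps, Python scripts to look and compute and a shell command to move; the robot and the scene stay as the last step left them, time stands still between calls to the robot, and variables do not carry over. Pictures are saved under pics/ and viewed, at most 10 in all, crops included, and the job is handed in when it is done.

```bash
mkdir -p pics; ls; python3 - <<'E'
from plant import ctrl
import cv2,numpy as np
for n in("top","side"):
    s=ctrl.snapshot(n); cv2.imwrite(f"pics/{n}0.png",s["frame"][:,:,::-1])
    print(n,"cam",np.round(-s["R"].T@s["t"],3))
    for th in["key_mid","key_head","block_slot","cup_floor","canister_mid","gear_mid","awl_mid","clamp_screw_mid"]:
        for r in ctrl.mark_of(s,th)[:4]:
            X=np.array(r["location"]);c=s["K"]@(s["R"]@X+s["t"]);print(th,round(r["p"],2),np.round(X,3),np.round(c[:2]/c[2]))
print(ctrl.get_obs())
E
```

```text
pics
top cam [0.372 0.039 0.943]
key_mid 0.64 [ 0.559 -0.158  0.064] [419. 205.]
key_head 0.61 [ 0.56  -0.158  0.089] [422. 201.]
block_slot 0.84 [ 0.563 -0.163  0.042] [420. 205.]
cup_floor 0.69 [0.374 0.153 0.002] [266. 288.]
cup_floor 0.69 [0.546 0.276 0.003] [217. 206.]
cup_floor 0.61 [0.537 0.105 0.003] [294. 214.]
canister_mid 0.94 [ 0.668 -0.007  0.036] [348. 155.]
gear_mid 0.76 [0.407 0.022 0.011] [329. 275.]
awl_mid 0.94 [ 0.738 -0.228  0.011] [445. 134.]
clamp_screw_mid 0.5 [0.716 0.194 0.038] [258. 130.]
side cam [0.463 0.687 0.817]
key_mid 0.54 [0.534 0.108 0.005] [331. 245.]
key_mid 0.49 [ 0.558 -0.157  0.067] [336. 148.]
key_head 0.51 [ 0.56  -0.163  0.091] [336. 140.]
block_slot 0.82 [ 0.555 -0.156  0.048] [337. 154.]
cup_floor 0.89 [0.547 0.276 0.004] [314. 310.]
cup_floor 0.71 [0.374 0.148 0.005] [401. 268.]
cup_floor 0.67 [0.532 0.107 0.004] [333. 244.]
canister_mid 0.83 [ 0.669 -0.011  0.039] [284. 191.]
gear_mid 0.56 [0.407 0.027 0.016] [389. 221.]
gear_mid 0.19 [ 0.67  -0.009  0.041] [284. 191.]
awl_mid 0.67 [ 0.734 -0.226  0.011] [278. 141.]
clamp_screw_mid 0.55 [0.717 0.194 0.032] [243. 259.]
clamp_screw_mid 0.52 [ 0.562 -0.156  0.04 ] [335. 156.]
{'clock': 0.9, 'joint_pos': array([-5.98670012e+01,  2.05442449e+01,  6.82900033e-01, -5.34713942e-05,
       -7.01375645e+01, -1.65056040e+01]), 'qvel': array([-0.00621894,  0.03445114, -0.01125041, -0.09091023,  0.00304399,
        0.00576813]), 'tau': array([ 1.85587058e-03, -5.82357788e+01,  2.93306673e+01,  7.00235590e+00,
        1.25484861e-02, -4.36925887e-06]), 'tool_pos': array([ 0.15899337, -0.65597881,  0.40469213]), 'orientation': array([-1.79998969e+02,  3.58049652e-04, -1.66372623e+02]), 'force': array([-0.34191563, -0.2716035 , -0.01780966]), 'moment': array([-0.00714117, -0.03915279,  0.01536557]), 'gripper_force': 0.0, 'opening': 0.08755193841959182}
```

```bash
python3 - <<'E'
import cv2
t=cv2.imread("pics/top0.png");s=cv2.imread("pics/side0.png")
cv2.imwrite("pics/c1.png",cv2.resize(t[110:330,190:470],None,fx=2.7,fy=2.7,interpolation=2))
cv2.imwrite("pics/c2.png",cv2.resize(t[165:245,370:470],None,fx=7,fy=7,interpolation=2))
cv2.imwrite("pics/c3.png",cv2.resize(s[100:350,220:450],None,fx=2.4,fy=2.4,interpolation=2))
E
```

```text
(no output)
```

View pics/c1.png

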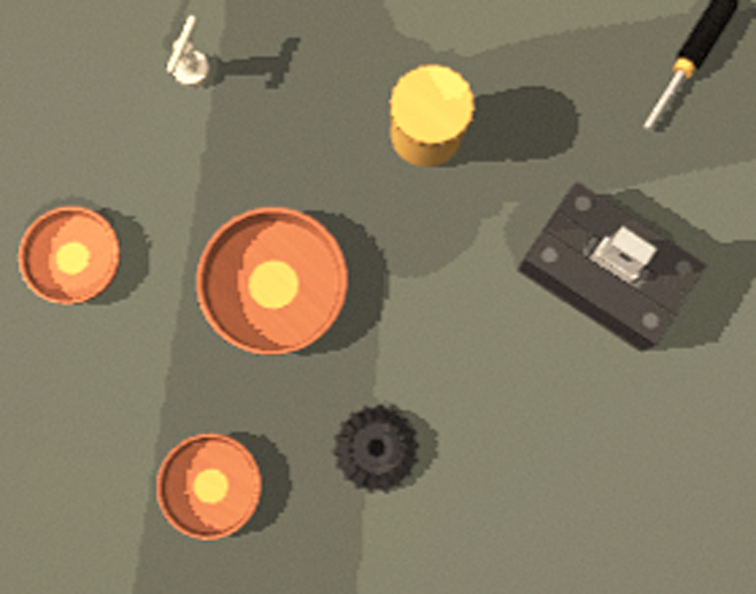

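View pics/c2.png

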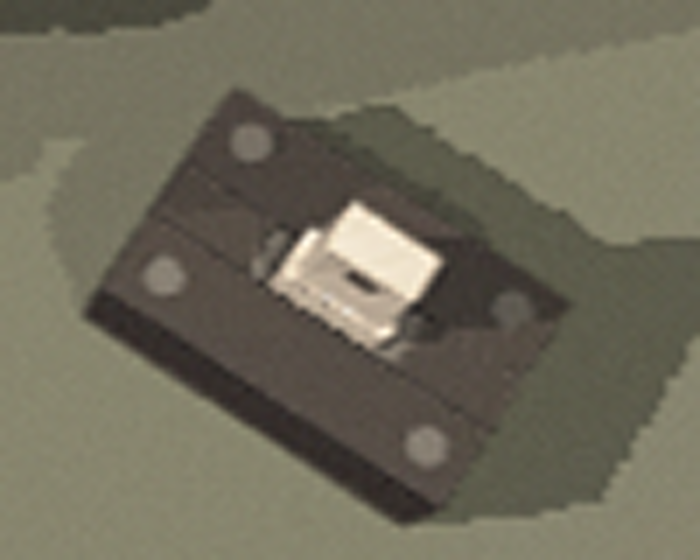

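View pics/c3.png

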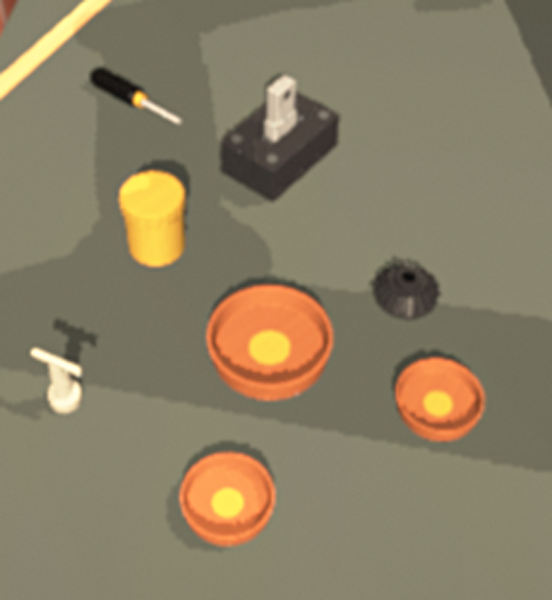

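The only key stands in the block at top (420,203). There are three copper cups at top (294,214), (217,206) and (266,288); the one at (294,214) is clearly the largest, so it is the target. The close crop shows the slot running from upper left to lower right in the block.

```bash
cat > h.py <<'E'
from plant import ctrl
import numpy as np,cv2
from scipy.spatial.transform import Rotation as Ro
def at_z(s,uv,z):
    d=s["R"].T@np.linalg.inv(s["K"])@np.array([uv[0],uv[1],1.]);c=-s["R"].T@s["t"];return c+d*(z-c[2])/d[2]
def tool():
    o=ctrl.get_obs();return np.array(o["tool_pos"]),Ro.from_euler("xyz",o["orientation"],degrees=True),o
def togo(p,yaw):
    """shift (mm), turn (deg) in tool axes to bring TCP to p pointing down with yaw"""
    P,R,o=tool();T=Ro.from_euler("xyz",[180,0,yaw],degrees=True)
    return np.round(R.inv().apply(np.array(p)-P)*1e3,1),np.round(np.degrees((R.inv()*T).as_rotvec()),1)
def mask(s,thing,near):
    best=None
    for r in ctrl.trace(s,thing):
        v,u=np.nonzero(r["pixels"])
        if len(u) and np.hypot(u.mean()-near[0],v.mean()-near[1])<25: return r["pixels"]
E
python3 - <<'E'
from h import *
s=ctrl.snapshot("top")
c=[at_z(s,(370+u/7,165+v/7),.048) for u,v in[(237,88),(570,300),(440,508),(88,310)]]
for i in range(4):
    d=c[(i+1)%4]-c[i];print(np.round(c[i],4),np.linalg.norm(d),np.degrees(np.arctan2(d[1],d[0])))
print("centre",np.mean(c,0))
for z in(.104,.114):
  k=[at_z(s,(370+u/7,165+v/7),z) for u,v in[(355,200),(442,262),(408,318),(322,255)]]
  for i in range(4):
    d=k[(i+1)%4]-k[i];print("key",np.linalg.norm(d),np.degrees(np.arctan2(d[1],d[0])))
  print(np.mean(k,0))
# cup: outer rim ellipse centre at z=.028
for n,near in(("top",(294,214)),("side",(333,244))):
    q=s if n=="top" else ctrl.snapshot(n)
    m=mask(q,"cup_floor",near)
    if m is not None:
        cn=max(cv2.findContours(m.astype(np.uint8),0,2)[0],key=cv2.contourArea)
        pts=np.array([at_z(q,p[0],.028)[:2] for p in cn],np.float32);print(n,cv2.minEnclosingCircle(pts))
P,R,o=tool();print(o["orientation"])
E
```

```text
[ 0.6193 -0.1283  0.048 ] 0.11771159829490926 -121.20881930312602
[ 0.5583 -0.229   0.048 ] 0.0759117986345194 148.69503638721773
[ 0.4934 -0.1896  0.048 ] 0.11865840266328746 62.65715506086765
[ 0.5479 -0.0842  0.048 ] 0.0839158262399693 -31.757902534467934
centre [ 0.55473362 -0.15776031  0.048     ]
key 0.029766087856530954 -124.30096589654214
key 0.019222947591923417 149.8177448229733
key 0.029578992243977125 55.07273519163119
key 0.018915210010741798 -29.541296786666173
[ 0.55592486 -0.15918547  0.104     ]
key 0.029411185928647953 -124.30096589654205
key 0.01899375183086643 149.81774482297342
key 0.0292263210625031 55.07273519163127
key 0.018689683413780873 -29.54129678666623
[ 0.55373741 -0.15682371  0.114     ]
top ((0.5336742401123047, 0.11126314103603363), 0.06056857109069824)
side ((0.5328471660614014, 0.1160401701927185), 0.06595951318740845)
[ 1.79999931e+02  1.98038819e-03 -1.66374041e+02]
```

```bash
python3 - <<'E'
from h import *
print(togo([.556,-.158,.33],-120.5))
E
```

```text
(array([-503.2,  390.4,   74.7]), array([ -0. ,   0. , -45.9]))
```

```bash
python3 -m inch '[0,-503,390,75,0,0,-45.9, 0,-503,390,75,0,0,-45.9, 0,-503,390,75,0,0,-45.9, 0,-503,390,75,0,0,-45.9, 0,-503,390,75,0,0,-45.9]'; python3 - <<'E'
from h import *
print(togo([.556,-.158,.33],-120.5))
E
```

```text
clock: 1.6
tool_pos: [0.3146, -0.4603, 0.3755]
orientation: [-180.0, -0.0, -123.1]
force: [1.4, -0.3, 0.1]
opening: 0.0877
gripper_force: 0.0
(array([-385.1,  -37.3,   45.4]), array([-0. , -0. , -2.6]))
```

```bash
python3 -m inch '[0,-385,-37,45,0,0,-2.6, 0,-385,-37,45,0,0,-2.6, 0,-385,-37,45,0,0,-2.6, 0,-385,-37,45,0,0,-2.6, 0,-385,-37,45,0,0,-2.6]';python3 -m inch '[0,-150,-14,18,0,0,0, 0,-150,-14,18,0,0,0, 0,-150,-14,18,0,0,0]'; python3 - <<'E'
from h import *
print(togo([.556,-.158,.33],-120.5))
E
```

```text
clock: 2.1
tool_pos: [0.4707, -0.2668, 0.3468]
orientation: [-179.9, 0.0, -120.8]
force: [0.2, -1.5, -0.5]
opening: 0.0875
gripper_force: 0.0
clock: 2.4
tool_pos: [0.5585, -0.1464, 0.3289]
orientation: [-180.0, 0.0, -120.8]
force: [1.6, -0.4, -0.3]
opening: 0.0879
gripper_force: 0.0
(array([11.2, -3.8, -1.2]), array([-0. ,  0. , -0.3]))
```

```bash
python3 -m inch '[0,11,-4,0,0,0,0, 0,11,-4,30,0,0,0, 0,11,-4,60,0,0,0, 0,11,-4,78,0,0,0, 0,11,-4,78,0,0,0]'; python3 - <<'E'
from h import *
print(togo([.556,-.158,.249],-120.5))
P,R,_=tool()
for n in("top","side"):
    s=ctrl.snapshot(n);G=P+R.apply([0,0,.159]);c=s["K"]@(s["R"]@G+s["t"]);c=c[:2]/c[2];print(n,c)
    for th in("key_mid","key_head","block_slot"):
        for r in ctrl.mark_of(s,th)[:2]:print(th,round(r["p"],2),np.round(R.inv().apply(np.array(r["location"])-P)*1e3,1))
    u,v=map(int,c);f=s["frame"][v-45:v+55,u-60:u+60].copy()
    cv2.imwrite(f"pics/g_{n}.png",cv2.resize(f[:,:,::-1],None,fx=6,fy=6,interpolation=2))
E
python3 -c "
import cv2;cv2.imwrite('pics/g1.png',cv2.resize(cv2.vconcat([cv2.imread('pics/g_top.png'),cv2.imread('pics/g_side.png')]),(360,600)))"
```

```text
clock: 2.9
tool_pos: [0.5542, -0.16, 0.2482]
orientation: [179.8, -0.1, -120.8]
force: [-0.8, 0.0, -0.4]
opening: 0.0876
gripper_force: 0.0
(array([-2.6, -0.5, -0.8]), array([ 0.2, -0.1, -0.3]))
top [423.18677317 204.6616953 ]
key_mid 0.69 [ -3.   -3.9 183.7]
key_head 0.58 [ -4.5  -8.6 159.9]
block_slot 0.57 [ -2.1  -8.8 201.7]
side [338.28308373 141.14350482]
key_mid 0.73 [ -4.6  -1.3 183.1]
key_head 0.71 [ -1.5  -2.4 158.2]
block_slot 0.83 [ -4.2  -1.3 200.6]
block_slot 0.38 [-387.6   42.2  215.7]
```

View pics/g_side.png

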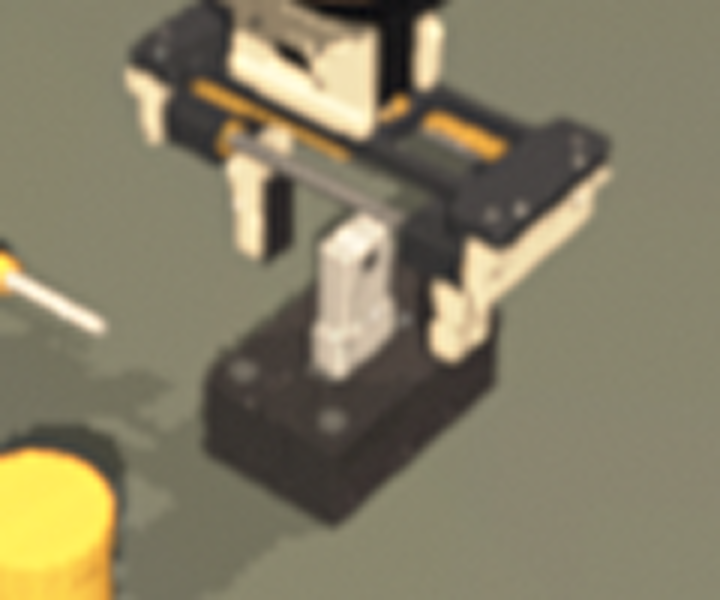

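```bash
python3 -m inch '[0.5,-3,-2,0,0,0,0.3, 0.7,-3,-2,0,0,0,0.3, 0.75,-3,-2,0,0,0,0.3, 0.75,-3,-2,0,0,0,0.3, 0.75,-3,-2,0,0,0,0.3]';python3 -m inch '[0.78,0,0,0,0,0,0, 0.78,0,0,0,0,0,0, 0.78,0,0,0,0,0,0]'; python3 - <<'E'
from h import *
P,R,_=tool();G=P+R.apply([0,0,.159])
s=ctrl.snapshot("top");c=s["K"]@(s["R"]@G+s["t"]);u,v=map(int,c[:2]/c[2])
a=cv2.resize(s["frame"][v-30:v+30,u-30:u+30,::-1],(400,400))
s=ctrl.snapshot("side");c=s["K"]@(s["R"]@G+s["t"]);u,v=map(int,c[:2]/c[2])
b=cv2.resize(s["frame"][v-30:v+30,u-30:u+30,::-1],(400,400));cv2.imwrite("pics/g2.png",cv2.hconcat([a,b]))
E
```

```text
clock: 3.8
tool_pos: [0.5586, -0.1583, 0.2507]
orientation: [180.0, -0.0, -121.1]
force: [-0.1, -0.8, 0.2]
opening: 0.0531
gripper_force: 0.0
clock: 4.1
tool_pos: [0.5586, -0.1583, 0.2507]
orientation: [180.0, -0.0, -121.1]
force: [0.2, -0.5, 0.0]
opening: 0.0289
gripper_force: 0.0
```

View pics/g2.png

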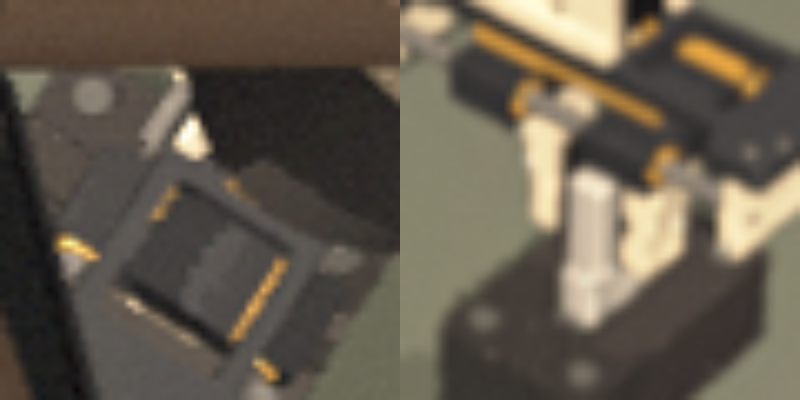

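Key is between the pads, well centred (side view: gaps on both sides). Closing in small steps, watching the force.

```bash
python3 -m inch '[0.78,0,0,-2,0,0,-0.5, 0.78,0,0,-2,0,0,-0.5, 0.79,0,0,-2,0,0,-0.5]';python3 -m inch '[0.8,0,0,0,0,0,0, 0.8,0,0,0,0,0,0]';python3 -m inch '[0.82,0,0,0,0,0,0, 0.82,0,0,0,0,0,0]'
```

```text
clock: 4.5
tool_pos: [0.5587, -0.1583, 0.2529]
orientation: [-180.0, 0.0, -120.6]
force: [0.1, -0.6, -0.3]
opening: 0.0185
gripper_force: 0.0
clock: 4.7
tool_pos: [0.5586, -0.1583, 0.2527]
orientation: [-180.0, 0.0, -120.6]
force: [0.1, 0.3, -0.3]
opening: 0.0177
gripper_force: 0.0
clock: 4.9
tool_pos: [0.5586, -0.1583, 0.2527]
orientation: [180.0, -0.0, -120.6]
force: [0.5, 0.5, -0.2]
opening: 0.0158
gripper_force: 12.0
```

```bash
python3 -m inch '[1,0,0,0,0,0,0, 1,0,0,0,0,0,0, 1,0,0,0,0,0,0]';python3 -m inch '[1,-7.5,0,0.1,0,2,0, 1,-15,0,0.5,0,4,0, 1,-22.5,0,1.2,0,6,0]'; python3 -c "
from h import *
o=ctrl.get_obs();R=Ro.from_euler('xyz',o['orientation'],degrees=True).inv();print(R.apply(o['force']),R.apply(o['moment']))"
```

```text
clock: 5.2
tool_pos: [0.5586, -0.1583, 0.2527]
orientation: [180.0, -0.0, -120.6]
force: [0.1, 0.5, -1.1]
opening: 0.0159
gripper_force: 30.0
clock: 5.5
tool_pos: [0.5697, -0.1395, 0.2515]
orientation: [180.0, -6.2, -120.6]
force: [-0.5, -5.2, -1.8]
opening: 0.0155
gripper_force: 30.0
[ 4.46381342 -2.19786672  2.33396876] [0.86838642 1.65479639 0.03799885]
```

```bash
cat > sw.py <<'E'
import sys,numpy as np
a0,h0,a1,h1,n=map(float,sys.argv[1:6]);L=215
for k in range(1,int(n)+1):
    b=(a1-a0)*k/n;h=h0+(h1-h0)*k/n;r=np.radians(b);print("1,%.1f,0,%.1f,0,%.1f,0,"%(-(L+h)*np.sin(r),L+h0-(L+h)*np.cos(r),b),end=" ")
print()
E
python3 sw.py 6 0 12 1 2; python3 sw.py 12 1 -12 6 5; python3 sw.py -12 6 12 11 5;python3 sw.py 12 11 -12 16 5;python3 sw.py -12 16 12 21 5;python3 sw.py 12 21 -12 26 5
cat > f.py <<'E'
from h import *
o=ctrl.get_obs();R=Ro.from_euler('xyz',o['orientation'],degrees=True)
print("tool F",np.round(R.inv().apply(o['force']),1),"M",np.round(R.inv().apply(o['moment']),2),"grasp",np.round(np.array(o["tool_pos"])+R.apply([0,0,.159]),4))
E
```

```text
1,-11.3,0,-0.2,0,3.0,0, 1,-22.6,0,0.2,0,6.0,0, 
1,18.2,0,-0.2,0,-4.8,0, 1,36.4,0,1.1,0,-9.6,0, 1,54.5,0,3.9,0,-14.4,0, 1,72.4,0,8.2,0,-19.2,0, 1,89.9,0,14.1,0,-24.0,0, 
1,-18.6,0,-0.2,0,4.8,0, 1,-37.2,0,1.1,0,9.6,0, 1,-55.7,0,4.0,0,14.4,0, 1,-74.0,0,8.5,0,19.2,0, 1,-91.9,0,14.5,0,24.0,0, 
1,19.0,0,-0.2,0,-4.8,0, 1,38.0,0,1.2,0,-9.6,0, 1,56.9,0,4.2,0,-14.4,0, 1,75.6,0,8.8,0,-19.2,0, 1,94.0,0,15.0,0,-24.0,0, 
1,-19.4,0,-0.2,0,4.8,0, 1,-38.9,0,1.3,0,9.6,0, 1,-58.2,0,4.4,0,14.4,0, 1,-77.3,0,9.1,0,19.2,0, 1,-96.0,0,15.4,0,24.0,0, 
1,19.8,0,-0.2,0,-4.8,0, 1,39.7,0,1.3,0,-9.6,0, 1,59.4,0,4.5,0,-14.4,0, 1,78.9,0,9.3,0,-19.2,0, 1,98.0,0,15.8,0,-24.0,0,
```

```bash
python3 -m inch '[1,-11.3,0,-0.2,0,3,0, 1,-22.6,0,0.2,0,6,0]'; python3 f.py; python3 -m inch '[1,18.2,0,-0.2,0,-4.8,0, 1,36.4,0,1.1,0,-9.6,0, 1,54.5,0,3.9,0,-14.4,0]'; python3 f.py; python3 - <<'E'
from h import *
for n in("top","side"):
  s=ctrl.snapshot(n);print(n,[np.round(r["location"],3) for r in ctrl.mark_of(s,"block_slot")[:1]])
E
```

```text
clock: 5.7
tool_pos: [0.581, -0.1205, 0.249]
orientation: [180.0, -12.3, -120.6]
force: [-4.1, -10.4, 1.2]
opening: 0.0158
gripper_force: 30.0
tool F [11.  -1.8  1.2] M [0.78 2.41 0.11] grasp [ 0.5636 -0.1495  0.0937]
clock: 6.0
tool_pos: [0.554, -0.1657, 0.2559]
orientation: [-180.0, 2.6, -120.5]
force: [1.8, 4.7, -9.0]
opening: 0.0156
gripper_force: 30.0
tool F [-4.5  0.8  9.2] M [-0.42 -1.03  0.05] grasp [ 0.5577 -0.1595  0.0971]
top []
side [array([ 0.556, -0.155,  0.047])]
```

```bash
python3 sw.py -2.4 4 -12 6 2; python3 -m inch '[1,18.4,0,-1.2,0,-4.8,0, 1,36.9,0,1.1,0,-9.6,0]'; python3 f.py;  python3 -m inch '[1,-18.6,0,-0.2,0,4.8,0, 1,-37.2,0,1.1,0,9.6,0, 1,-55.7,0,4,0,14.4,0]'; python3 f.py
```

```text
1,18.4,0,-0.2,0,-4.8,0, 1,36.9,0,1.1,0,-9.6,0, 
clock: 6.4
tool_pos: [0.5362, -0.196, 0.2536]
orientation: [-180.0, 12.1, -120.4]
force: [2.3, 10.9, -2.8]
opening: 0.0159
gripper_force: 30.0
tool F [-9.8  3.5  5. ] M [-1.6  -2.63  0.04] grasp [ 0.5532 -0.1672  0.0982]
clock: 6.7
tool_pos: [0.5632, -0.1503, 0.2611]
orientation: [180.0, -2.8, -120.7]
force: [-2.8, -6.2, -7.8]
opening: 0.0161
gripper_force: 30.0
tool F [ 6.3 -0.8  8.1] M [-0.17  1.6   0.05] grasp [ 0.5591 -0.157   0.1023]
```

```bash
python3 sw.py 2.4 9 12 11 2; python3 -m inch '[1,-18.8,0,-0.2,0,4.8,0, 1,-37.7,0,1.2,0,9.6,0]'; python3 f.py;  python3 -m inch '[1,19,0,-0.2,0,-4.8,0, 1,38,0,1.2,0,-9.6,0, 1,56.9,0,4.2,0,-14.4,0]'; python3 f.py;  python3 - <<'E'
from h import *
P,R,_=tool();G=P+R.apply([0,0,.159])
s=ctrl.snapshot("side");c=s["K"]@(s["R"]@G+s["t"]);u,v=map(int,c[:2]/c[2])
print([np.round(r["location"],3) for t in("key_head","key_mid","block_slot") for r in ctrl.mark_of(s,t)[:1]],G)
cv2.imwrite("pics/r1.png",cv2.resize(s["frame"][v-35:v+40,u-45:u+45,::-1],(720,600)))
E
```

```text
1,-18.8,0,-0.2,0,4.8,0, 1,-37.7,0,1.2,0,9.6,0, 
clock: 6.9
tool_pos: [0.5822, -0.1177, 0.2583]
orientation: [180.0, -12.5, -120.6]
force: [-4.0, -9.0, -1.8]
opening: 0.016
gripper_force: 30.0
tool F [ 9.2 -1.1  3.9] M [0.25 2.04 0.01] grasp [ 0.5647 -0.1474  0.1031]
clock: 7.2
tool_pos: [0.5543, -0.1653, 0.266]
orientation: [-180.0, 2.4, -120.4]
force: [2.4, 5.4, -7.2]
opening: 0.0159
gripper_force: 30.0
tool F [-5.5  0.7  7.4] M [-0.99 -1.33 -0.02] grasp [ 0.5578 -0.1595  0.1071]
[array([ 0.555, -0.162,  0.104]), array([ 0.556, -0.162,  0.079]), array([ 0.555, -0.157,  0.049])] [ 0.55777256 -0.15949394  0.10713377]
```

View pics/r1.png

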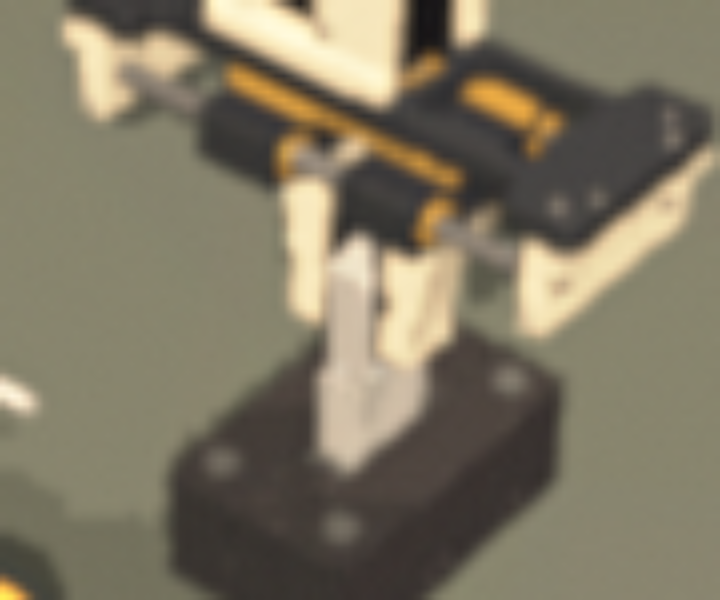

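The key has risen about 14 mm (its blade shoulder now shows well above the block at crop (370,380)) and the block stands still. I'll keep rocking.

```bash
python3 sw.py -2.4 14 -12 16 2; python3 -m inch '[1,19.2,0,-0.2,0,-4.8,0, 1,38.5,0,1.2,0,-9.6,0]'; python3 f.py;  python3 -m inch '[1,-19.4,0,-0.2,0,4.8,0, 1,-38.9,0,1.3,0,9.6,0, 1,-58.2,0,4.4,0,14.4,0]'; python3 f.py; python3 sw.py 2.4 19 12 21 2; python3 -m inch '[1,-19.6,0,-0.2,0,4.8,0, 1,-39.4,0,1.3,0,9.6,0]'; python3 f.py
```

```text
1,19.2,0,-0.2,0,-4.8,0, 1,38.5,0,1.2,0,-9.6,0, 
clock: 7.6
tool_pos: [0.5354, -0.1978, 0.2631]
orientation: [-180.0, 12.0, -120.4]
force: [3.6, 7.4, -6.7]
opening: 0.0159
gripper_force: 30.0
tool F [-6.7  0.7  8.2] M [-0.65 -1.19 -0.03] grasp [ 0.5522 -0.1692  0.1076]
clock: 7.9
tool_pos: [0.564, -0.1501, 0.2714]
orientation: [-180.0, -2.9, -120.6]
force: [-1.5, -8.0, -7.2]
opening: 0.0158
gripper_force: 30.0
tool F [ 7.3 -2.8  7.6] M [0.99 2.76 0.13] grasp [ 0.56   -0.1571  0.1126]
1,-19.7,0,-0.2,0,4.8,0, 1,-39.4,0,1.3,0,9.6,0, 
clock: 8.1
tool_pos: [0.5845, -0.1154, 0.2694]
orientation: [-179.9, -12.6, -120.5]
force: [-3.0, -6.5, -0.3]
opening: 0.0159
gripper_force: 30.0
tool F [ 6.9 -0.7  1.8] M [0.6  2.32 0.01] grasp [ 0.5672 -0.1454  0.1142]
```

```bash
python3 -m inch '[1,19.8,0,-0.2,0,-4.8,0, 1,39.7,0,1.3,0,-9.6,0, 1,59.4,0,4.5,0,-14.4,0]'; python3 f.py; python3 sw.py -2.4 24 -12 26 2; python3 -m inch '[1,20,0,-0.2,0,-4.8,0, 1,40.2,0,1.4,0,-9.6,0]'; python3 f.py; python3 sw.py -12 26 0 28 3;python3 - <<'E'
from h import *
s=ctrl.snapshot("side")
print([np.round(r["location"],3) for t in("key_head","key_mid","block_slot") for r in ctrl.mark_of(s,t)[:1]])
E
```

```text
clock: 8.4
tool_pos: [0.5557, -0.1647, 0.2786]
orientation: [-179.8, 2.5, -120.3]
force: [-3.2, 11.6, 15.2]
opening: 0.0158
gripper_force: 30.1
tool F [ -9.1   8.6 -14.8] M [-3.69 -3.8   0.19] grasp [ 0.5599 -0.1589  0.1198]
1,20.1,0,-0.2,0,-4.8,0, 1,40.2,0,1.4,0,-9.6,0, 
clock: 8.6
tool_pos: [0.5353, -0.1997, 0.2772]
orientation: [-179.7, 12.2, -120.3]
force: [-4.6, 11.2, 23.8]
opening: 0.0157
gripper_force: 30.1
tool F [-12.2   9.6 -21.7] M [-4.24 -4.06  0.27] grasp [ 0.5531 -0.1711  0.1218]
1,-16.9,0,-0.1,0,4.0,0, 1,-33.7,0,1.0,0,8.0,0, 1,-50.5,0,3.3,0,12.0,0, 
[array([ 0.549, -0.174,  0.118]), array([ 0.555, -0.168,  0.094]), array([ 0.557, -0.158,  0.049])]
```

```bash
python3 -m inch '[1,-16.9,0,-0.1,0,4,0, 1,-33.7,0,1,0,8,0, 1,-50.5,0,3.3,0,12,0]'; python3 f.py; python3 -m inch '[1,0,0,-1,0,0,0, 1,0,0,-2,0,0,0]'; python3 f.py
```

```text
clock: 9.1
tool_pos: [0.5593, -0.1571, 0.2807]
orientation: [-180.0, -0.4, -120.6]
force: [-0.6, -1.2, -4.2]
opening: 0.0158
gripper_force: 30.0
tool F [ 1.3 -0.1  4.2] M [-0.13  0.03  0.01] grasp [ 0.5589 -0.1581  0.1217]
clock: 9.3
tool_pos: [0.5588, -0.157, 0.2817]
orientation: [179.9, -0.2, -120.4]
force: [-0.1, 0.3, -3.4]
opening: 0.0159
gripper_force: 30.0
tool F [-0.2  0.2  3.4] M [-0.04  0.05  0.07] grasp [ 0.5583 -0.1572  0.1227]
```

Only the key's own weight (about 3.5 N) is felt, so it's free. Lifting straight up.

```bash
python3 -m inch '[1,0,0,-3,0,0,0, 1,0,0,-6,0,0,0, 1,0,0,-10,0,0,0]'; python3 f.py; python3 -m inch '[1,0,0,-20,0,0,0, 1,0,0,-40,0,0,0, 1,0,0,-60,0,0,0, 1,0,0,-75,0,0,0, 1,0,0,-75,0,0,0]'; python3 f.py;  python3 - <<'E'
from h import *
P,R,_=tool();G=P+R.apply([0,0,.159])
s=ctrl.snapshot("side");c=s["K"]@(s["R"]@G+s["t"]);u,v=map(int,c[:2]/c[2])
for t in("key_head","key_mid","block_slot"):
  for r in ctrl.mark_of(s,t)[:1]:
    X=np.array(r["location"]);print(t,np.round(X,3),"tool",np.round(R.inv().apply(X-P)*1e3,1))
cv2.imwrite("pics/r2.png",cv2.resize(s["frame"][v-30:v+70,u-60:u+60,::-1],(720,600)))
E
```

```text
clock: 9.6
tool_pos: [0.5585, -0.1588, 0.2929]
orientation: [-180.0, -0.0, -120.7]
force: [0.1, -0.2, -3.9]
opening: 0.0158
gripper_force: 30.0
tool F [ 0.1 -0.2  3.9] M [-0.09  0.05  0.01] grasp [ 0.5585 -0.1588  0.1339]
clock: 10.1
tool_pos: [0.5591, -0.1589, 0.3705]
orientation: [-179.7, 0.1, -120.6]
force: [0.2, -0.3, -3.3]
opening: 0.0159
gripper_force: 30.0
tool F [ 0.2 -0.3  3.3] M [-0.01 -0.12  0.02] grasp [ 0.5599 -0.1589  0.2115]
key_head [ 0.556 -0.161  0.205] tool [  3.6   2.2 165.3]
key_mid [ 0.558 -0.158  0.181] tool [  0.2   2.1 189.8]
block_slot [ 0.558 -0.158  0.184] tool [  0.2   2.6 186.4]
```

View pics/r2.png

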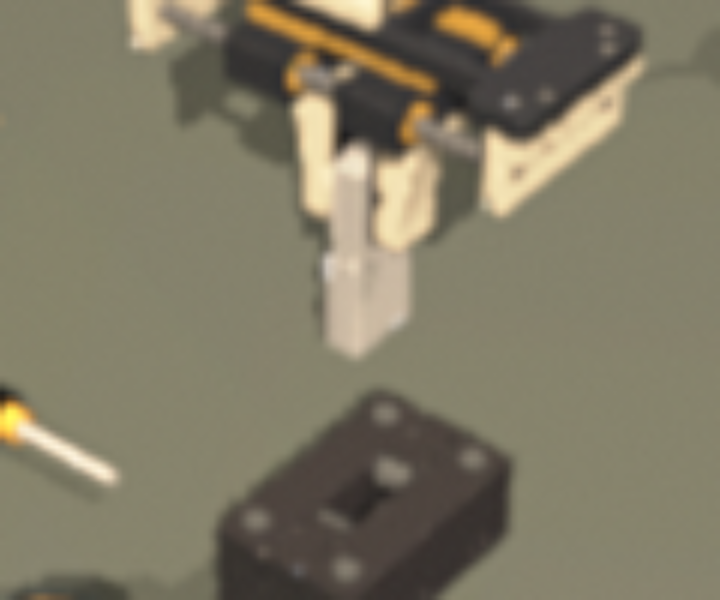

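The key is out, hanging straight, block in place with its empty slot at crop (355,495). Now to the cup.

```bash
python3 - <<'E'
from h import *
for n,near in(("top",(294,214)),("side",(333,244))):
    q=ctrl.snapshot(n);m=mask(q,"cup_floor",near)
    if m is not None:
        cn=max(cv2.findContours(m.astype(np.uint8),0,2)[0],key=cv2.contourArea)
        print(n,cv2.minEnclosingCircle(np.array([at_z(q,p[0],.028)[:2] for p in cn],np.float32)))
    print([np.round(r["location"],3) for r in ctrl.mark_of(q,"cup_floor")])
print(togo([.534,.108,.37],-120.5))
E
```

```text
top ((0.5321692228317261, 0.13404536247253418), 0.05371030420064926)
[array([0.372, 0.154, 0.002]), array([0.549, 0.274, 0.002]), array([0.536, 0.106, 0.002])]
side ((0.5317700505256653, 0.11660470813512802), 0.06574549525976181)
[array([0.548, 0.279, 0.006]), array([0.534, 0.108, 0.006])]
(array([-216.6,  156.8,   -2.9]), array([ 0. , -0. , -0.1]))
```

```bash
python3 -m inch '[1,-16,12,0,0,0,0, 1,-43,31,0,0,0,0, 1,-70,51,0,0,0,0, 1,-97,70,0,0,0,0, 1,-124,90,0,0,0,0]'; python3 -m inch '[1,-27,19,0,0,0,0, 1,-50,36,0,0,0,0, 1,-70,50,0,0,0,0, 1,-84,61,0,0,0,0, 1,-92,67,0,0,0,0]'; python3 -m inch '[1,0,0,0,0,0,0, 1,0,0,0,0,0,0]'; python3 - <<'E'
from h import *
print(togo([.535,.107,.26],-120.6))
E
```

```text
clock: 11.1
tool_pos: [0.5442, -0.0044, 0.3676]
orientation: [-180.0, 0.0, -120.6]
force: [0.4, -0.3, -3.8]
opening: 0.0158
gripper_force: 30.0
clock: 11.6
tool_pos: [0.5333, 0.109, 0.3675]
orientation: [180.0, 0.0, -120.5]
force: [0.3, 0.0, -3.7]
opening: 0.0161
gripper_force: 30.0
clock: 11.8
tool_pos: [0.5335, 0.1074, 0.3675]
orientation: [180.0, -0.0, -120.6]
force: [-0.0, -0.3, -4.2]
opening: 0.016
gripper_force: 30.0
(array([ -0.5,  -1.5, 107.5]), array([ 0., -0.,  0.]))
```

```bash
python3 -m inch '[1,0,-1,20,0,0,0, 1,0,-1,50,0,0,0, 1,0,-1,80,0,0,0, 1,0,-1,105,0,0,0, 1,0,-1,113,0,0,0]'; python3 -m inch '[1,0,0,1,0,0,0, 1,0,0,3,0,0,0, 1,0,0,5,0,0,0]'; python3 f.py;  python3 - <<'E'
from h import *
P,R,_=tool();G=P+R.apply([0,0,.2])
for n in ("side","top"):
  s=ctrl.snapshot(n);c=s["K"]@(s["R"]@G+s["t"]);u,v=map(int,c[:2]/c[2])
  for t in("key_head","key_mid","cup_floor"):
   for r in ctrl.mark_of(s,t)[:3]:
    X=np.array(r["location"]);print(n,t,np.round(X,3),"tool",np.round(R.inv().apply(X-P)*1e3,1))
  if n=="side":cv2.imwrite("pics/p1.png",cv2.resize(s["frame"][v-50:v+50,u-60:u+60,::-1],(720,600)))
E
```

```text
clock: 12.3
tool_pos: [0.5336, 0.1057, 0.2521]
orientation: [179.9, -0.2, -120.7]
force: [-0.7, 0.4, -3.7]
opening: 0.0159
gripper_force: 30.0
clock: 12.6
tool_pos: [0.535, 0.1072, 0.2509]
orientation: [-179.9, 0.1, -120.6]
force: [0.6, 0.4, -3.2]
opening: 0.0158
gripper_force: 30.0
tool F [-0.6 -0.3  3.2] M [-0.09  0.03  0.02] grasp [0.5354 0.1074 0.0919]
side key_head [0.535 0.108 0.09 ] tool [ -0.3   0.7 161. ]
side key_mid [0.535 0.11  0.066] tool [ -2.5   1.8 185. ]
side cup_floor [0.372 0.149 0.004] tool [ 47.5 161.4 246.4]
side cup_floor [0.548 0.276 0.005] tool [-151.8   75.1  246. ]
side cup_floor [ 0.673 -0.01   0.038] tool [  30.9 -178.1  212.9]
top cup_floor [0.537 0.108 0.002] tool [ -1.1  -0.5 249. ]
top cup_floor [0.371 0.15  0.002] tool [ 47.5 163.  248.1]
```

View pics/p1.png

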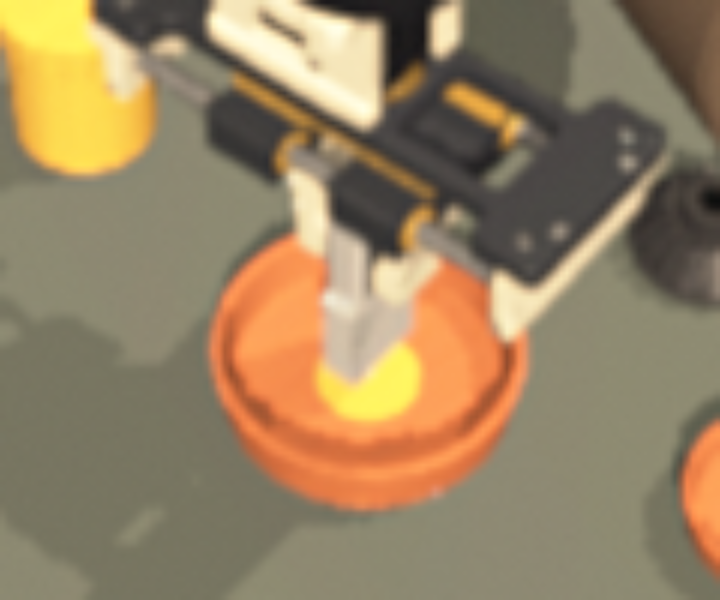

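The key hangs centred over the cup floor (foot at crop (355,380)). Lowering until the floor is felt.

```bash
python3 -m inch '[1,0,0,2,0,0,0, 1,0,0,4,0,0,0, 1,0,0,6,0,0,0]'; python3 -m inch '[1,0,0,1,0,0,0, 1,0,0,2,0,0,0, 1,0,0,2,0,0,0]'; python3 -m inch '[1,0,0,1,0,0,0, 1,0,0,1,0,0,0]'; python3 -m inch '[1,0,0,1,0,0,0, 1,0,0,1,0,0,0]'
```

```text
clock: 13.3
tool_pos: [0.5343, 0.1071, 0.2433]
orientation: [180.0, -0.0, -120.6]
force: [-0.3, -0.0, -3.8]
opening: 0.0159
gripper_force: 30.0
clock: 13.6
tool_pos: [0.5344, 0.1071, 0.2414]
orientation: [180.0, -0.0, -120.6]
force: [0.2, 0.4, -3.7]
opening: 0.016
gripper_force: 30.0
clock: 13.8
tool_pos: [0.5344, 0.1071, 0.2406]
orientation: [180.0, -0.0, -120.6]
force: [0.6, 0.1, -4.0]
opening: 0.016
gripper_force: 30.0
clock: 14.0
tool_pos: [0.5343, 0.1071, 0.2395]
orientation: [180.0, -0.0, -120.6]
force: [0.5, -0.9, -3.5]
opening: 0.0161
gripper_force: 30.0
```

```bash
for i in 1; do python3 -m inch '[1,0,0,0.5,0,0,0, 1,0,0,1,0,0,0]'; python3 -m inch '[1,0,0,0.5,0,0,0, 1,0,0,1,0,0,0]'; python3 -m inch '[1,0,0,0.5,0,0,0, 1,0,0,1,0,0,0]'; done
```

```text
clock: 14.2
tool_pos: [0.5344, 0.1071, 0.239]
orientation: [-180.0, 0.0, -120.6]
force: [-2.8, -0.2, 5.6]
opening: 0.0157
gripper_force: 30.0
clock: 14.4
tool_pos: [0.5345, 0.1071, 0.2389]
orientation: [-180.0, 0.0, -120.6]
force: [-6.0, -0.7, 15.7]
opening: 0.0159
gripper_force: 30.0
clock: 14.6
tool_pos: [0.5345, 0.1071, 0.2388]
orientation: [-179.9, 0.0, -120.5]
force: [-9.3, -1.2, 24.3]
opening: 0.0155
gripper_force: 30.0
```

```bash
python3 -m inch '[1,0,0,-1,0,0,0, 1,0,0,-2,0,0,0, 1,0,0,-2,0,0,0]'; python3 f.py
```

```text
clock: 14.9
tool_pos: [0.5345, 0.1071, 0.239]
orientation: [-180.0, 0.0, -120.6]
force: [-2.5, -0.5, 4.5]
opening: 0.0163
gripper_force: 30.0
tool F [ 1.7  1.9 -4.5] M [-1.04  0.51  0.01] grasp [0.5346 0.1071 0.08  ]
```

```bash
python3 -m inch '[1,0,0,-0.5,0,0,0, 1,0,0,-0.5,0,0,0]'; python3 f.py; python3 -m inch '[0.81,0,0,0,0,0,0, 0.8,0,0,0,0,0,0, 0.79,0,0,0,0,0,0, 0.78,0,0,0,0,0,0, 0.76,0,0,0,0,0,0]'; python3 f.py; python3 -m inch '[0.72,0,0,0,0,0,0, 0.65,0,0,0,0,0,0, 0.55,0,0,0,0,0,0, 0.45,0,0,0,0,0,0, 0.4,0,0,0,0,0,0]'; python3 f.py;  python3 - <<'E'
from h import *
P,R,_=tool();G=P+R.apply([0,0,.2])
s=ctrl.snapshot("side");c=s["K"]@(s["R"]@G+s["t"]);u,v=map(int,c[:2]/c[2])
for t in("key_head","key_mid"):
   for r in ctrl.mark_of(s,t)[:2]:print(t,np.round(r["location"],3))
cv2.imwrite("pics/p2.png",cv2.resize(s["frame"][v-50:v+50,u-60:u+60,::-1],(720,600)))
E
```

```text
clock: 15.1
tool_pos: [0.5345, 0.1072, 0.2391]
orientation: [-180.0, 0.0, -120.6]
force: [-1.1, -0.6, 0.0]
opening: 0.016
gripper_force: 30.0
tool F [ 1.   0.7 -0. ] M [-0.52  0.2   0.02] grasp [0.5345 0.1072 0.0801]
clock: 15.6
tool_pos: [0.5344, 0.1071, 0.2391]
orientation: [-180.0, 0.0, -120.6]
force: [-0.1, 0.4, -0.5]
opening: 0.0204
gripper_force: 0.0
tool F [-0.3  0.3  0.5] M [-0.09 -0.02 -0.05] grasp [0.5345 0.1071 0.0801]
clock: 16.1
tool_pos: [0.5344, 0.1071, 0.2391]
orientation: [180.0, 0.0, -120.6]
force: [0.4, -0.4, -0.5]
opening: 0.049
gripper_force: 0.0
tool F [ 0.2 -0.6  0.5] M [-0.05 -0.04 -0.02] grasp [0.5344 0.1071 0.0801]
key_head [0.533 0.101 0.077]
key_mid [0.53  0.107 0.052]
```

View pics/p2.png

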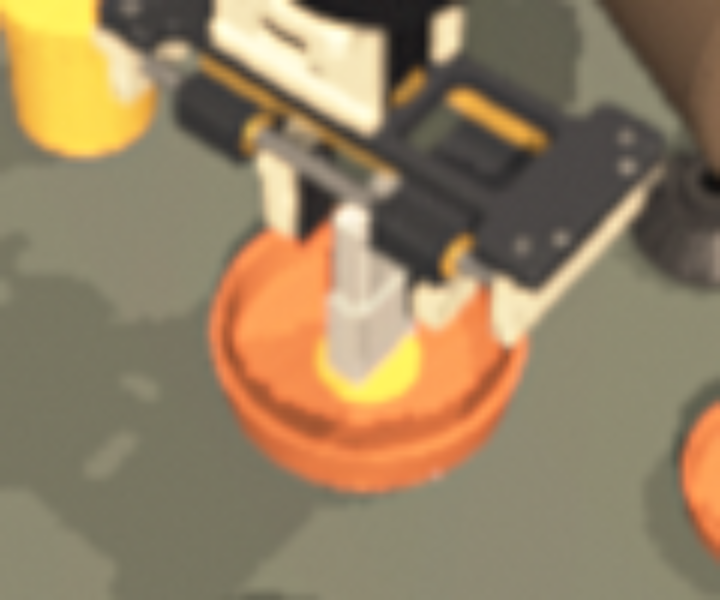

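The key stands upright and free on the cup floor (foot near crop (360,375)). Retreating straight up, then a check and hand-in.

```bash
python3 -m inch '[0.4,0,0,-8,0,0,0, 0.4,0,0,-25,0,0,0, 0.4,0,0,-50,0,0,0, 0.4,0,0,-85,0,0,0, 0.4,0,0,-120,0,0,0]'; python3 -m inch '[0.4,0,0,0,0,0,0, 0.4,0,0,0,0,0,0, 0.4,0,0,0,0,0,0]'; python3 - <<'E'
from h import *
for n in("side","top"):
  s=ctrl.snapshot(n)
  for t in("key_head","key_mid","block_slot","cup_floor","canister_mid","gear_mid"):
    print(n,t,[np.round(r["location"],3).tolist() for r in ctrl.mark_of(s,t)[:3]])
  if n=="side":cv2.imwrite("pics/e.png",cv2.resize(s["frame"][100:350,220:450,::-1],None,fx=2.4,fy=2.4))
E
```

```text
clock: 16.75
tool_pos: [0.5341, 0.107, 0.3608]
orientation: [180.0, -0.0, -120.6]
force: [1.1, 1.0, -0.1]
opening: 0.0524
gripper_force: 0.0
clock: 17.05
tool_pos: [0.534, 0.1069, 0.3587]
orientation: [180.0, -0.0, -120.6]
force: [-0.7, 0.3, 0.1]
opening: 0.0525
gripper_force: 0.0
side key_head [[0.534, 0.102, 0.078], [0.562, -0.159, 0.039]]
side key_mid [[0.53, 0.108, 0.052]]
side block_slot [[0.557, -0.155, 0.046]]
side cup_floor [[0.55, 0.277, 0.005], [0.53, 0.11, 0.004], [0.374, 0.148, 0.003]]
side canister_mid [[0.532, 0.103, 0.079]]
side gear_mid [[0.409, 0.025, 0.016]]
top key_head [[0.532, 0.106, 0.073]]
top key_mid [[0.534, 0.108, 0.048]]
top block_slot [[0.559, -0.165, 0.044], [0.404, 0.022, 0.01]]
top cup_floor [[0.374, 0.149, 0.002], [0.537, 0.104, 0.001], [0.548, 0.273, 0.003]]
top canister_mid [[0.668, -0.008, 0.038], [0.406, 0.023, 0.009]]
top gear_mid [[0.406, 0.02, 0.01]]
```

View pics/e.png

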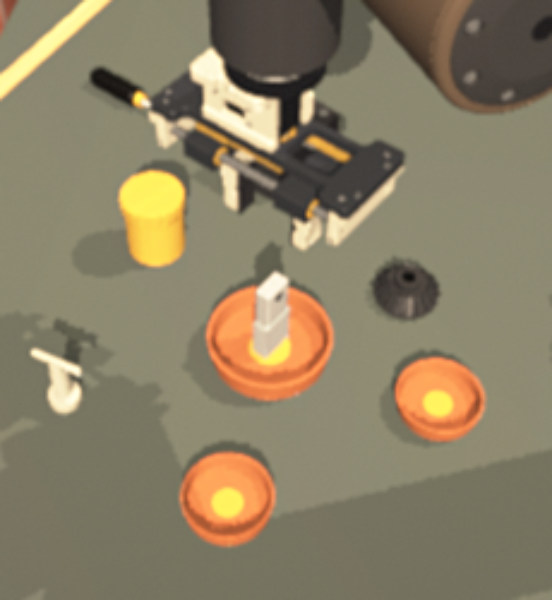

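The key stands in the largest cup at crop (270,315), and nothing else has moved from where it was in the first view.

```bash
python3 -c "
from plant import ctrl
print(ctrl.close_job())"
```

```text
the job is handed in; nothing more can be done
None
```

The key was rocked free and stands released, upright in the largest copper cup holder; the block, the cup and the other things show no movement in the last images beyond the measuring error, and the job was handed in at about 18 s.

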